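# Switch on and zero the kitchen scale

## Robot

A 7-joint arm with a two-finger parallel gripper is mounted at the origin on a cart in front of the work surface, level with it; the furniture and walls round the work are solid. World frame = base frame: x ahead of the robot, y to its left, z up, the work surface at z = 0. Lengths are in mm, angles in rad, forces in N, time in s.
With the tool pointing down it reaches from about 425 to 875 mm from the base axis. Payload 9.9 kg.
Tool frame: the origin (TCP) lies midway between the tips of the shut fingers; the grasp point (between the pads) lies 19 mm behind it; x points along the fingers, y is the direction in which the jaws open and shut, and the axes are right-handed (so a half turn about x gives the same grasp; the last joint's range is limited). The gripper opens to 85 mm and grips with 20 to 120 N. Pads are 22 mm wide; open, the fingers measure 114 mm over their backs; the gripper's body (76 mm by 85 mm) begins 54 mm behind the grasp point. The pads swing forward as they close: fully open they stand 13 mm farther back than shut.
Start: joints at [1.184, 0.576, 0.025, 1.437, -0.015, 1.129, -0.057], TCP at [201.285, -644.293, 231.289] pointing down, gripper open.
Joint ranges: [-2.76, 2.76], [-0.34, 2.15], [-1.52, 1.57], [0.19, 2.46], [-1.09, 4.23], [0.17, 1.99], [-2.82, 2.82]. Speed limits (rad/s): [2.22, 2.22, 3.01, 3.01, 3.14, 3.14, 3.14].

## Interface

Orientations are given as a unit quaternion [x, y, z, w].
In Python, from bench import ctrl gives the robot as it stands.
- The arm moves only by the tool send_rows, never from a script. Its argument "targets" is a list of rows, each a list of 3 entries, a list of its own where there are three numbers: the shift along the tool's x, y, z in mm, then the turn, a rotation vector about the tool's x, y, z in degrees, then the finger opening in mm, from 0 to 85.4. In form: [[[tx, ty, tz], [rx, ry, rz], hand], ...]. A call has 1 to 12 rows; each row shifts and turns the commanded pose from where the row before left it, along the tool's axes as they then stand; what a row does not reach is not made up. A row lasts 1/8 s, in which the tool goes at most 62.5 mm and 10.7 degrees, less where a joint would pass 70% of its speed; a pose out of reach is approached as far as the arm can. A call is refused whole if a number of a shift passes 62.5 or a number of a turn 10.7, either way. A call with a gripper value outside its range is refused whole. The fingers move at their own pace and stop on an object; "newtons" is the grip in N (left out, the last holds). Time passes only in rows, so rows that do not move let the fingers close. It gives the time, the measured TCP pose, the force and the opening at its end, in the units of the state.
- ctrl.read_state(): the state, without advancing time (a new reading comes with each control period).
- ctrl.snapshot(name): name is "side" or "top"; returns a dict with "image" (480x640x3 uint8, red, green, blue), "range_z" (480x640 float32, mm along the optical axis (not along the pixel's ray), 0 where there is no reading), "fx", "fy", "cx", "cy" (pixels), "R" (3x3) and "t" (3): a world point X has camera coordinates R X + t. Camera axes: x right, y down, z forward; pixel columns grow to the right and rows downward; lengths in mm; the calibration is good to about 2 mm. A picture is of the moment at which its call begins.
- ctrl.sign_off(): hands the job in, once; it reports no verdict.
Trained networks look in a picture, given as the dict that the camera call returned (one of the last four; its "shot" number tells which), for a name from the list of things; names that differ only in an ending like _2 or _b are one class to them, and where a whole thing is asked for, a point or a joint stands for the part that bears it (a point fixed in the world has none). Each returns a list of dicts, best first, with "confidence" (0 to 1); they miss things now and then, are a little off and sometimes report something else, mostly with a low value. They report only what shows in the picture. A call takes as long as a camera call.
- ctrl.boxes_of(picture, name): "location" ([column, row] in pixels, amid what is visible of it).
- ctrl.tip_of(picture, name): "location" ([column, row] in pixels: a listed point, or the origin of a listed thing).
The state is a dict: "clock": time; "joints": joint angles; "qvel": joint speeds; "joint_efforts": joint torques, N m; "tcp_pos": TCP position; "eef_rot": TCP orientation; "contact_force": force on the tool from outside, world axes, zero at the start; "torque": the same for the moment, N m; "width": opening from 0.0 (shut) to 1.0 (fully open).
Only numpy, scipy, OpenCV 4.12 (cv2) and the standard library are available. Lean on these libraries where they do the work, as an engineer would, in place of code of your own. Each camera call takes 0.05 s, during which the arm holds its last target.

## Task

Get the kitchen scale ready for weighing into the bowl that stands on it: first switch it on by pushing down the raised end of the rocker switch, then push the square mode key in until it stays down, and last press the long bar key (tare) all the way down and let it spring back. Keep this order, pick nothing up, and leave the bowl where it stands on the scale and the jar and the small bottle beside it undisturbed.

Things in the scene. Friction and masses are not known exactly. Their poses are not given: they have to be found in the camera images.
- scale: Flat grey kitchen scale, 250 (x) x 264 (y) mm, fixed. Origin under its centre on the worktop. Its +x part: steel weighing plate, top 46 mm above the worktop, with the bowl. Its -x part, towards the robot: control strip, with three black plates (66 x 70 mm, tops 34 mm above the worktop) in a row along y, 82 mm apart, one white key on each, same yaw as the scale. Which key is in which place changes.
- power_press (a point): Push point on the rocker switch, a white shallow V, 52 (scale x) x 30 mm, pivoting in its middle 41 mm above the worktop: on top of the near half (scale -x side), the half that is raised while off, 17 mm from the pivot line. Off: point about 46 mm above the worktop. On: near half level, 41 mm above the worktop, and the far half stands raised.
- power_rocker (a joint): Rocker angle in rad: 0 = off (near half raised), 0.30 = fully on (near half pushed level). Starts between 0 and 0.03. No spring, it stays where it is left; friction needs about 2 to 5 N at the push point.
- mode_press (a point): Centre of the top of the square mode key, 28 x 28 mm, 46 mm above the worktop while out and 40 mm when fully in.
- mode_key (a joint): How far the square key is pushed in, m: 0 to 0.001 at the start (out), 0.006 = fully in. It stays where it is left (about 2.5 N of friction, no spring).
- tare_press (a point): Centre of the top of the long bar key (tare), 22 mm (scale x) x 56 mm (scale y), 46 mm above the worktop at rest, 40 mm when fully down.
- tare_key (a joint): How far the bar key is down, m: 0 = up, 0.006 = fully down. A spring returns it; 1.5 N starts it, 4.5 N holds it fully down.
- bowl_center (a point): Centre, half-way up, of the loose small white bowl (105 mm across, 51 mm high) standing on the weighing plate; its rim is 97 mm above the worktop.
- jar_center (a point): Centre, half-way up, of the loose clip-top glass jar (91 x 80 x 134 mm) standing on the worktop to one side of the scale.
- bottle_center (a point): Centre, half-way up, of the loose small glass bottle with a cork (44 x 47 x 95 mm) standing on the worktop to the other side of the scale.

How it is judged (in metres and radians):
On the way, in this order (a step that is already met when the one before it is completed fails the run):
1. the rocker switch is on (value of joint power_rocker above 0.24 rad), for 0.1 s.
2. the square mode key is in (value of joint power_rocker above 0.24 rad and value of joint mode_key above 0.0045 m), for 0.1 s.
3. the bar key is pressed all the way down (all of step 2 and value of joint tare_key above 0.0045 m), for 0.05 s.
At the end, for the whole second after the job is handed in: The rocker is on (over 0.24 of 0.30 rad), the square key is in (over 4.5 of 6 mm), the bar key was pressed (over 4.5 of 6 mm) last and is up again (under 1.5 mm), and the bowl, jar and bottle stand upright within 15 mm of where they stood (all of step 2 and value of joint tare_key below 0.0015 m and distance of each of bowl_center, jar_center, bottle_center from where it was at the start of the episode below 0.015 m and angle between each of bowl_center, jar_center, bottle_center's own z axis and vertical below 0.1 rad); the robot touches nothing.
It fails at once if the square key is pressed while the rocker switch is still off (value of joint mode_key above 0.003 m and value of joint power_rocker below 0.2 rad).
It fails at once if the bar key is pressed before the rocker is on and the square key in (value of joint tare_key above 0.003 m and (value of joint power_rocker below 0.2 rad or value of joint mode_key below 0.004 m)).
It fails at once if the bowl, the jar or the bottle is lifted, carried or pushed away (distance of any of bowl_center, jar_center, bottle_center from where it was at the start of the episode above 0.02 m).
It also fails if it takes over 42 s, if anything falls off the work surface, if the arm or the gripper's body presses on something with over 40 N, if the wrist force passes 120 N, or if a joint passes its speed limit or range.

## Working session

There is one attempt and no reset: what is moved stays moved. The work goes in short steps, Python scripts to look and compute and a tool call to move; the robot and the scene stay as the last step left them, time stands still between calls to the robot, and variables do not carry over. Pictures are saved under pics/ and viewed, and the job is handed in when it is done.

Besides the shell and the picture viewer there is one more tool, called after ">>>" as name(argument=value, ...) on one line, values as JSON. send_rows: Moves the arm, as the interface text tells. Its arguments: {"type":"object","properties":{"targets":{"type":"array"},"newtons":{"type":"number"}},"required":["targets"]}

```bash
mkdir -p pics; ls; cat > h.py <<'E'
import numpy as np,cv2
from bench import ctrl
def px2w(p,u,v,z=None):
    R=np.array(p["R"]);t=np.array(p["t"])
    d=np.array([(u-p["cx"])/p["fx"],(v-p["cy"])/p["fy"],1.0])
    if z is None:
        zz=p["range_z"][int(round(v)),int(round(u))]; return R.T@(d*zz-t)
    c=-R.T@t; w=R.T@d; return c+w*(z-c[2])/w[2]
E
python3 - <<'E'
from h import *
s=ctrl.read_state();print({k:np.round(v,3).tolist() for k,v in s.items()})
Z={'power_press':46,'mode_press':46,'tare_press':46,'scale':0,'bowl_center':71.5,'jar_center':67,'bottle_center':47.5}
for n in("top","side"):
    p=ctrl.snapshot(n);cv2.imwrite(f"pics/{n}0.png",p["image"][:,:,::-1])
    for k,z in Z.items():
        for r in ctrl.tip_of(p,k)[:2]:
            u,v=r["location"];print(n,k,round(r["confidence"],2),np.round([u,v]),np.round(px2w(p,u,v,z),1),np.round(px2w(p,u,v),1) if 0<=u<639.4 and 0<=v<479.4 else '')
E
```

```text
pics
{'clock': 0.0, 'joints': [1.184, 0.577, 0.025, 1.438, -0.015, 1.129, -0.057], 'qvel': [0.001, 0.001, -0.0, -0.001, -0.001, -0.002, 0.001], 'joint_efforts': [0.0, -76.576, 2.251, -28.596, 0.015, 0.013, -0.0], 'tcp_pos': [201.118, -643.844, 230.436], 'eef_rot': [-0.699, -0.107, 0.699, -0.106], 'contact_force': [0.274, -0.55, -0.2], 'torque': [0.016, 0.06, -0.008], 'width': 1.001}
top power_press 0.82 [312. 295.] [497.3 105.6  46. ] [497.4 105.6  44.7]
top mode_press 0.64 [348. 280.] [531.6  26.4  46. ] [531.7  26.3  43.4]
top tare_press 0.65 [379. 281.] [530.8 -43.2  46. ] [530.8 -43.2  46.1]
top scale 0.77 [340. 249.] [606.1  42.2   0. ] [601.9  43.8  43.6]
top bowl_center 0.89 [333. 220.] [662.2  60.7  71.5] [664.5  60.3  55.4]
top jar_center 0.79 [243. 226.] [647.6 258.6  67. ] [638.2 249.6 136.9]
top jar_center 0.17 [311. 295.] [496.9 107.6  67. ] [497.5 107.9  37.2]
top bottle_center 0.54 [429. 207.] [ 698.5 -156.2   47.5] [ 690.  -146.8   97.6]
side power_press 0.74 [258. 248.] [493.9 107.4  46. ] [493.9 106.5  46.9]
side mode_press 0.7 [275. 272.] [521.   29.4  46. ] [521.   30.3  45.1]
side tare_press 0.7 [288. 301.] [537.1 -49.4  46. ] [537.1 -49.8  46.5]
side tare_press 0.69 [314. 280.] [595.2  -4.3  46. ] [597.5  10.2  30.2]
side scale 0.64 [316. 278.] [606.6  42.7   0. ] [600.    1.5  44.4]
side bowl_center 0.7 [342. 246.] [661.6  55.8  71.5] [665.3  71.1  57. ]
side jar_center 0.66 [313. 191.] [635.2 257.2  67. ] [629.2 218.6  95.3]
side bottle_center 0.73 [382. 330.] [ 692.3 -145.1   47.5] [ 685.9 -160.8   69.7]
```

```bash
python3 - <<'E'
import cv2
for n,(a,b,c,d) in {"top":(190,330,220,460),"side":(170,360,210,420)}.items():
    i=cv2.imread(f"pics/{n}0.png")[a:b,c:d]; s=min(800/(d-c),600/(b-a)); cv2.imwrite(f"pics/{n}0z.png",cv2.resize(i,None,fx=s,fy=s,interpolation=cv2.INTER_CUBIC)); print(s)
E
```

```text
3.3333333333333335
3.1578947368421053
```

View pics/top0.png

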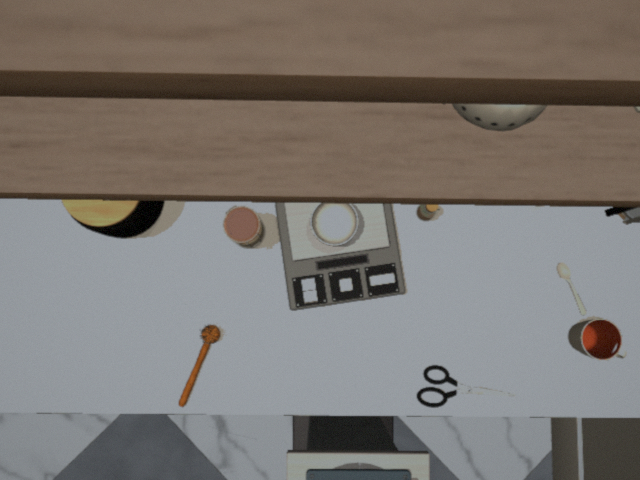

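View pics/top0z.png

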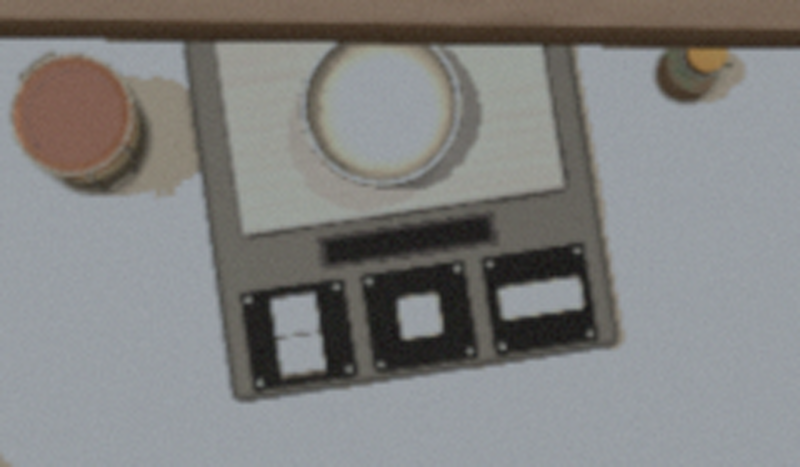

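View pics/side0z.png

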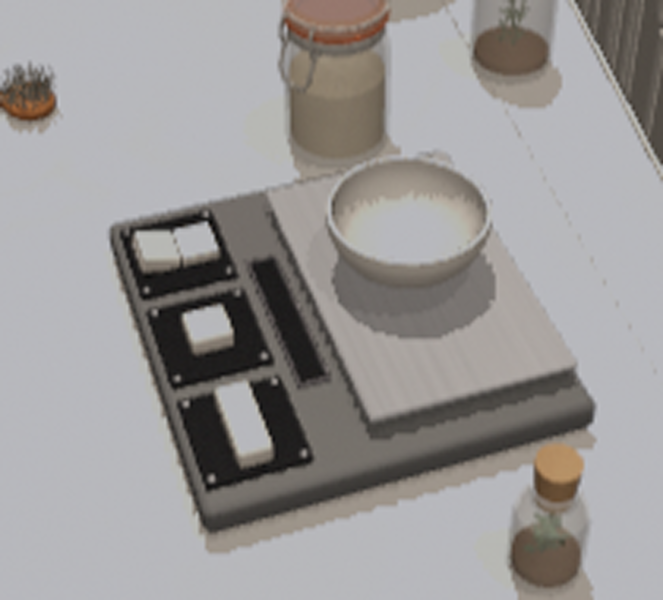

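The top view shows the rocker near (310,290), the square key at (346,285) and the bar at (383,279). An overhead shelf edge lies at row 205. Next I'll measure the key centres precisely.

```bash
python3 - <<'E'
from h import *
for n,box,thr in(("top",(255,312,288,405),0),("side",(232,325,245,312),0)):
    p=ctrl.snapshot(n);g=cv2.cvtColor(p["image"],cv2.COLOR_RGB2GRAY)
    a,b,c,d=box
    m=np.zeros_like(g);m[a:b,c:d]=(g[a:b,c:d]>140)*255
    N,l,st,ce=cv2.connectedComponentsWithStats(m)
    for i in range(1,N):
        if st[i][4]>40:
            print(n,st[i],np.round(ce[i],1),np.round(px2w(p,*ce[i],z=45),1))
            if n=="top" :
                ys,xs=np.where(l==i); W=np.array([px2w(p,x,y,45)[:2] for x,y in zip(xs,ys)]).astype(np.float32)
                print("   rect",cv2.minAreaRect(W))
    if n=="top":
        rows=[px2w(p,340,r) for r in (20,90,110,150,198,210)];print(np.round(rows))
        m=cv2.inRange(g,0,45);m[:265]=0;m[312:]=0;m[:,:290]=0;m[:,402:]=0
        N,l,st,ce=cv2.connectedComponentsWithStats(m)
        for i in range(1,N):
            if st[i][4]>60:
                ys,xs=np.where(l==i); W=np.array([px2w(p,x,y,34)[:2] for x,y in zip(xs,ys)]).astype(np.float32)
                print("plate",st[i],cv2.minAreaRect(W))
E
```

```text
top [293 255  30   5  77] [303.5 256.1] [584.2 124.9  45. ]
   rect ((582.2532348632812, 115.91011810302734), (8.937844276428223, 64.62533569335938), 0.6883867383003235)
top [401 255   4  19  44] [403.1 261.8] [574.  -97.7  45. ]
   rect ((569.2026977539062, -96.20555114746094), (6.7206711769104, 40.24370574951172), 89.77946472167969)
top [370 274  24  11 193] [381.8 278.8] [535.5 -49.9  45. ]
   rect ((535.6370849609375, -50.133392333984375), (18.217947006225586, 51.75198745727539), 9.344035148620605)
top [302 279  15  23 253] [309.  289.8] [509.5 111.6  45. ]
   rect ((509.1992492675781, 111.54722595214844), (49.04035949707031, 26.316951751708984), 9.022852897644043)
top [340 279  12  12 122] [345.4 284.3] [522.5  31.   45. ]
   rect ((522.7283935546875, 31.034927368164062), (24.38594627380371, 24.11138343811035), 9.854279518127441)
top [ 288  295  117   17 1036] [364.7 305.7] [475.7 -12.   45. ]
   rect ((481.29150390625, 28.97136688232422), (35.244285583496094, 256.9255676269531), 0.597918689250946)
[[ 649.   80. 1018.]
 [ 613.   79.  994.]
 [ 729.   66.  613.]
 [ 675.   65.  613.]
 [ 613.   64.  607.]
 [ 687.   45.   61.]]
plate [365 265  33  30 496] ((535.4058837890625, -50.27953338623047), (63.57578659057617, 68.02159118652344), 8.69981575012207)
plate [329 269  33  32 618] ((522.6754760742188, 30.443260192871094), (64.06607818603516, 67.44076538085938), 8.788346290588379)
plate [293 275  33  31 424] ((509.714599609375, 111.2952880859375), (63.76708984375, 67.77781677246094), 9.117591857910156)
side [245 232  40  10 199] [258.4 234.7] [497.2 149.8  45. ]
side [295 232  17  36 326] [305.7 244. ] [594.  101.9  45. ]
side [253 240  26  13 236] [265.5 246.7] [509.  108.7  45. ]
side [245 250  24  75 922] [252.7 299.4] [472.8 -32.5  45. ]
side [268 267  16  12 143] [275.3 272.4] [521.8  30.1  45. ]
side [278 290  18  25 266] [286.7 302.2] [534.8 -50.5  45. ]
```

```bash
cat >> h.py <<'E'
from scipy.spatial.transform import Rotation as Ro
def plan(wps,q=None,p=None):
    s=ctrl.read_state();R=Ro.from_quat(s["eef_rot"] if q is None else q).as_matrix();p=np.array(s["tcp_pos"] if p is None else p,float)
    for w in wps:
        print(w,np.round(R.T@(np.array(w)-p),1));p=np.array(w,float)
E
python3 - <<'E'
from h import *
s=ctrl.read_state();R=Ro.from_quat(s["eef_rot"]);print(np.round(R.as_matrix(),3))
y=np.deg2rad(9.1);sx=np.array([np.cos(y),np.sin(y),0]);sy=np.array([-sx[1],sx[0],0])
for zz in(sx,-sx):
    T=np.stack([[0,0,-1],np.cross(zz,[0,0,-1]),zz],1)
    rv=(R.inv()*Ro.from_matrix(T)).as_rotvec(degrees=True);print(np.round(T,3).tolist(),np.round(rv,1), Ro.from_matrix(T).as_quat())
    q=Ro.from_matrix(T).as_quat()
    plan([(480,-300,231),(492.7,108.7,120)],q)
for zz in(sy,-sy):
    T=np.stack([[0,0,-1],np.cross(zz,[0,0,-1]),zz],1)
    print(np.round((R.inv()*Ro.from_matrix(T)).as_rotvec(degrees=True),1))
E
```

```text
[[ 0.     0.298 -0.955]
 [ 0.    -0.955 -0.298]
 [-1.    -0.    -0.   ]]
[[0.0, -0.158, 0.987], [0.0, 0.987, 0.158], [-1.0, 0.0, 0.0]] [-171.8   -0.    -0. ] [-0.0560941   0.70487832  0.0560941   0.70487832]
(480, -300, 231) [3.000e-01 2.959e+02 3.296e+02]
(492.7, 108.7, 120) [111.  401.5  77.2]
[[0.0, 0.158, -0.987], [0.0, -0.987, -0.158], [-1.0, 0.0, -0.0]] [ 8.2 -0.   0. ] [ 0.70487832  0.0560941  -0.70487832  0.0560941 ]
(480, -300, 231) [ 3.000e-01 -2.959e+02 -3.296e+02]
(492.7, 108.7, 120) [ 111.  -401.5  -77.2]
[98.2  0.   0. ]
[-81.8  -0.    0. ]
```

>>> send_rows(targets=[[[0,0,0],[8.2,0,0],0],[[0,-33,-36.5],[0,0,0],0],[[0,-33,-36.5],[0,0,0],0],[[0,-33,-36.5],[0,0,0],0],[[0,-33,-36.5],[0,0,0],0],[[0,-33,-36.5],[0,0,0],0],[[0,-33,-36.5],[0,0,0],0],[[0,-33,-36.5],[0,0,0],0],[[0,-33,-36.5],[0,0,0],0],[[0,-33,-36.5],[0,0,0],0],[[0,0,0],[0,0,0],0]])

```text
clock: 2.28
tcp_pos: [481.4, -294.6, 231.3]
eef_rot: [0.705, 0.06, -0.704, 0.058]
contact_force: [-0.3, -0.5, -0.0]
width: 0.002
```

```bash
python3 - <<'E'
from h import *
s=ctrl.read_state();print({k:np.round(v,3).tolist() for k,v in s.items()})
plan([(492.7,108.7,130),(492.7,108.7,60)])
E
```

```text
{'clock': 2.275, 'joints': [0.467, 0.41, 0.001, 1.736, -0.003, 0.995, -0.934], 'qvel': [0.057, -0.005, 0.064, 0.011, 0.022, 0.004, 0.042], 'joint_efforts': [-2.401, -61.547, -0.133, -26.836, -0.318, -0.053, -0.762], 'tcp_pos': [481.406, -294.604, 231.311], 'eef_rot': [0.705, 0.06, -0.704, 0.058], 'contact_force': [-0.306, -0.474, -0.009], 'torque': [-0.036, 0.032, 0.008], 'width': 0.002}
(492.7, 108.7, 130) [ 102.1 -395.7  -77.9]
(492.7, 108.7, 60) [70.   0.1  0.1]
```

>>> send_rows(targets=[[[10,-39.6,-7.7],[0,0,0],0],[[10,-39.6,-7.7],[0,0,0],0],[[10,-39.6,-7.7],[0,0,0],0],[[10,-39.6,-7.7],[0,0,0],0],[[10,-39.6,-7.7],[0,0,0],0],[[10,-39.6,-7.7],[0,0,0],0],[[10,-39.6,-7.7],[0,0,0],0],[[10,-39.6,-7.7],[0,0,0],0],[[10,-39.6,-7.7],[0,0,0],0],[[10,-39.6,-7.7],[0,0,0],0],[[0,0,0],[0,0,0],0],[[0,0,0],[0,0,0],0]])

```text
clock: 3.78
tcp_pos: [491.6, 103.1, 131.4]
eef_rot: [-0.705, -0.056, 0.705, -0.056]
contact_force: [-0.2, -1.1, -0.5]
width: 0.001
```

```bash
python3 - <<'E'
from h import *
s=ctrl.read_state();print(s["tcp_pos"],s["eef_rot"],s["qvel"],s["contact_force"])
plan([(492.7,108.7,60),(492.7,108.7,40)])
p=ctrl.snapshot("side");cv2.imwrite("pics/s1.png",cv2.resize(p["image"][130:330,180:420,::-1],None,fx=3,fy=3))
E
```

```text
[491.55240688 103.12755749 131.38474913] [-0.70485081 -0.05582911  0.70490209 -0.05640468] [ 0.01779101 -0.00506142  0.00746829  0.00103388  0.0001728   0.00036829
 -0.00327353] [-0.15517564 -1.13104341 -0.4978226 ]
(492.7, 108.7, 60) [71.4 -5.4 -2. ]
(492.7, 108.7, 40) [20. -0. -0.]
```

View pics/s1.png

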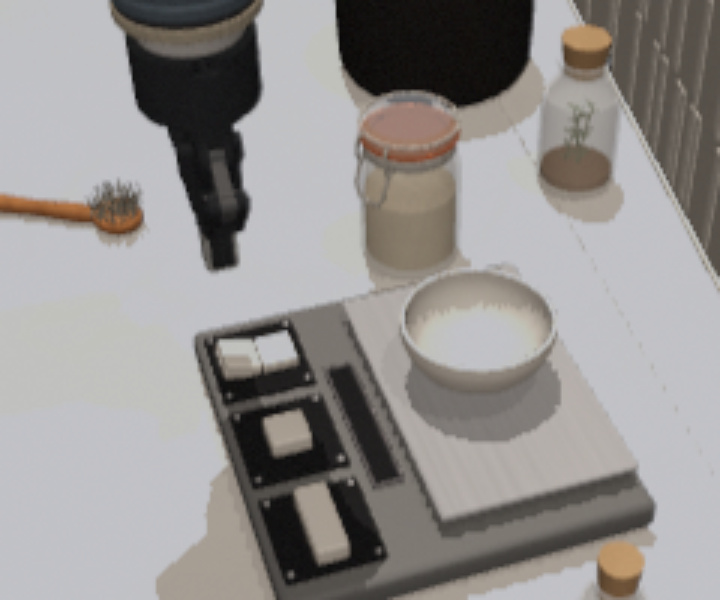

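>>> send_rows(targets=[[[25,0,0],[0,0,0],0],[[25,0,0],[0,0,0],0],[[15,0,0],[0,0,0],0],[[0,0,0],[0,0,0],0],[[0,0,0],[0,0,0],0],[[0,0,0],[0,0,0],0],[[0,0,0],[0,0,0],0],[[0,0,0],[0,0,0],0]])

```text
clock: 4.82
tcp_pos: [491.6, 104.4, 66.6]
eef_rot: [0.705, 0.056, -0.705, 0.056]
contact_force: [-0.4, 0.7, -0.3]
width: 0.007
```

```bash
python3 - <<'E'
from h import *
s=ctrl.read_state();print(s["tcp_pos"],s["qvel"],s["contact_force"])
plan([(492.7,108.7,60),(492.7,108.7,40)])
E
```

```text
[491.56373725 104.43984102  66.58074764] [-0.00017468  0.00333266 -0.00148903 -0.00110305  0.00073886 -0.00154533
  0.00053797] [-0.39306175  0.65262464 -0.25530851]
(492.7, 108.7, 60) [ 6.6 -4.  -1.8]
(492.7, 108.7, 40) [20.  0.  0.]
```

>>> send_rows(targets=[[[0,-4,-1.8],[0,0,0],0],[[8,0,0],[0,0,0],0],[[4,0,0],[0,0,0],0],[[4,0,0],[0,0,0],0],[[3,0,0],[0,0,0],0],[[3,0,0],[0,0,0],0],[[3,0,0],[0,0,0],0],[[0,0,0],[0,0,0],0],[[0,0,0],[0,0,0],0],[[0,0,0],[0,0,0],0]])

```text
clock: 6.08
tcp_pos: [492.7, 108.7, 41.3]
eef_rot: [0.705, 0.056, -0.705, 0.056]
contact_force: [-1.0, -0.0, -0.5]
width: -0.001
```

>>> send_rows(targets=[[[1,0,0],[0,0,0],0],[[1,0,0],[0,0,0],0],[[0,0,0],[0,0,0],0]])

```text
clock: 6.45
tcp_pos: [492.8, 108.7, 40.8]
eef_rot: [0.705, 0.056, -0.704, 0.056]
contact_force: [-5.3, -0.9, 24.1]
width: -0.001
```

```bash
python3 - <<'E'
from h import *
p=ctrl.snapshot("side");cv2.imwrite("pics/s2.png",cv2.resize(p["image"][200:300,220:340,::-1],None,fx=6,fy=6,interpolation=cv2.INTER_CUBIC))
s=ctrl.read_state();print(s["tcp_pos"],s["contact_force"])
E
```

```text
[492.82909014 108.67064348  40.79090712] [-5.26654606 -1.54209323 23.85275769]
```

View pics/s2.png

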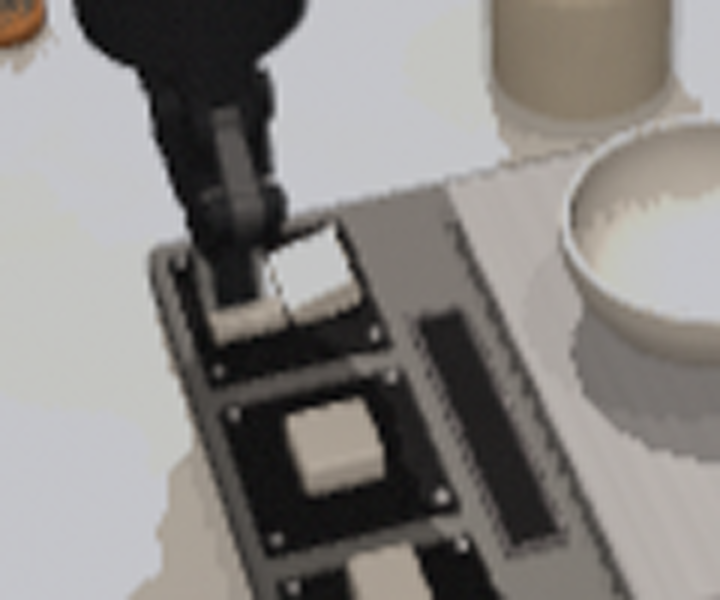

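The far half now stands raised and the force reached 24 N at the stop, so the rocker is fully on. The next move lifts the tool and takes it to the mode key.

```bash
python3 - <<'E'
from h import *
q=[0.705,0.056,-0.705,0.056]
plan([(492.7,108.7,70),(522.6,30.7,70),(535.5,-50.2,70)],q)
E
```

```text
(492.7, 108.7, 70) [-29.2  -0.    0.1]
(522.6, 30.7, 70) [  0.   81.7 -17.2]
(535.5, -50.2, 70) [ 0.  81.9  0. ]
```

>>> send_rows(targets=[[[-16,0,0],[0,0,0],0],[[-16,0,0],[0,0,0],0],[[0,0,0],[0,0,0],0]])

```text
clock: 6.88
tcp_pos: [493.3, 108.8, 72.1]
eef_rot: [0.706, 0.057, -0.704, 0.056]
contact_force: [-0.1, -0.7, -0.2]
width: 0.001
```

>>> send_rows(targets=[[[0,20.4,-4.2],[0,0,0],0],[[0,20.4,-4.2],[0,0,0],0],[[0,20.4,-4.2],[0,0,0],0],[[0,20.4,-4.2],[0,0,0],0],[[0,0,0],[0,0,0],0],[[0,0,0],[0,0,0],0],[[0,0,0],[0,0,0],0],[[0,0,0],[0,0,0],0]])

```text
clock: 7.88
tcp_pos: [522.0, 31.5, 71.3]
eef_rot: [-0.705, -0.057, 0.705, -0.057]
contact_force: [-0.0, 0.5, -0.2]
width: -0.001
```

```bash
python3 - <<'E'
from h import *
p=ctrl.snapshot("top");cv2.imwrite("pics/t3.png",cv2.resize(p["image"][250:315,280:410,::-1],None,fx=6,fy=6,interpolation=cv2.INTER_CUBIC))
s=ctrl.read_state();print(s["tcp_pos"],s["contact_force"],s["qvel"])
plan([(522.6,30.7,70)])
E
```

```text
[522.03743266  31.33321136  71.33227181] [ 0.33784037 -0.73290092 -0.88732643] [ 0.00435073 -0.00044531  0.00150129 -0.0037519  -0.00095475 -0.00021183
  0.00157732]
(522.6, 30.7, 70) [ 1.3  0.7 -0.5]
```

View pics/t3.png

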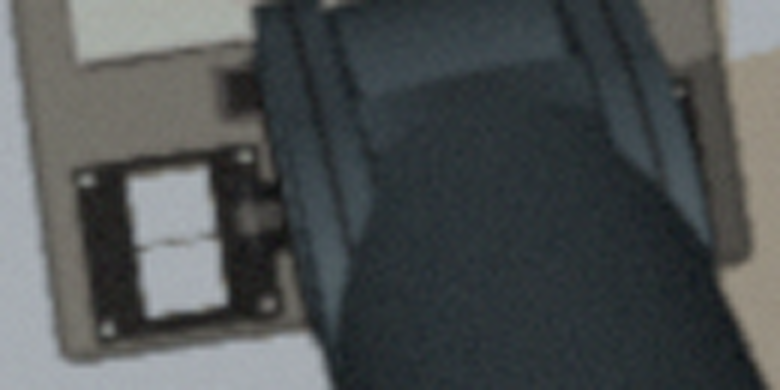

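The arm hides the mode key from above, but the TCP is within 1 mm of the measured centre, so I'll press.

>>> send_rows(targets=[[[12,0.6,-0.5],[0,0,0],0],[[8,0,0],[0,0,0],0],[[3,0,0],[0,0,0],0],[[3,0,0],[0,0,0],0],[[3,0,0],[0,0,0],0],[[2,0,0],[0,0,0],0],[[1,0,0],[0,0,0],0],[[0,0,0],[0,0,0],0],[[0,0,0],[0,0,0],0]])

```text
clock: 9.05
tcp_pos: [522.6, 30.2, 40.1]
eef_rot: [0.705, 0.056, -0.705, 0.056]
contact_force: [-3.9, -0.1, 12.7]
width: -0.001
```

Stop reached at 40.1 mm with 12.7 N. Next comes the lift, then the move over the bar.

>>> send_rows(targets=[[[-15,0,0],[0,0,0],0],[[-15,0,0],[0,0,0],0],[[0,0,0],[0,0,0],0],[[0,20.4,0],[0,0,0],0],[[0,20.4,0],[0,0,0],0],[[0,20.4,0],[0,0,0],0],[[0,20.4,0],[0,0,0],0],[[0,0,0],[0,0,0],0],[[0,0,0],[0,0,0],0],[[0,0,0],[0,0,0],0],[[0,0,0],[0,0,0],0]])

```text
clock: 10.42
tcp_pos: [535.7, -49.6, 69.3]
eef_rot: [0.705, 0.057, -0.705, 0.057]
contact_force: [0.3, -0.4, -0.4]
width: 0.001
```

```bash
python3 - <<'E'
from h import *
p=ctrl.snapshot("side");cv2.imwrite("pics/s4.png",cv2.resize(p["image"][220:340,220:370,::-1],None,fx=5,fy=5,interpolation=cv2.INTER_CUBIC))
r=ctrl.tip_of(p,"mode_press");print(r)
for e in r[:1]:print(px2w(p,*e["location"]))
s=ctrl.read_state();print(s["tcp_pos"],s["contact_force"])
plan([(535.5,-50.2,70)])
E
```

```text
[{'location': [272.7, 275.8], 'confidence': 0.64}]
[515.89275931  26.95392843  39.40611039]
[535.70217264 -49.91878068  69.31957215] [-0.08020028  0.42255912  0.64666215]
(535.5, -50.2, 70) [-0.7  0.2  0.2]
```

View pics/s4.png

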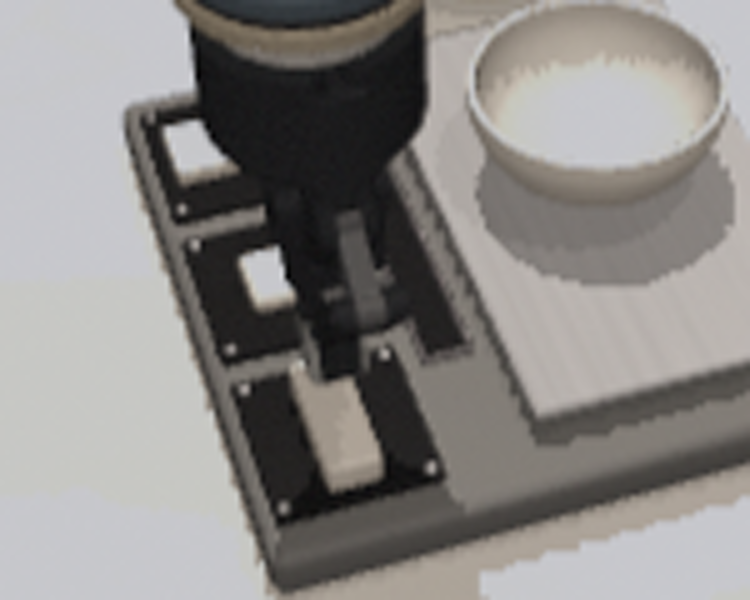

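The mode key's top now reads about 39–40 mm, so it is in. The tool is over the bar, so I'll press it.

>>> send_rows(targets=[[[12,0,0],[0,0,0],0],[[7,0,0],[0,0,0],0],[[3,0,0],[0,0,0],0],[[3,0,0],[0,0,0],0],[[3,0,0],[0,0,0],0],[[2,0,0],[0,0,0],0],[[0.7,0,0],[0,0,0],0],[[0,0,0],[0,0,0],0],[[0,0,0],[0,0,0],0],[[0,0,0],[0,0,0],0]])

```text
clock: 11.78
tcp_pos: [535.4, -50.4, 39.9]
eef_rot: [0.705, 0.056, -0.705, 0.056]
contact_force: [-6.7, 1.7, 20.0]
width: 0.004
```

Fully down (39.9 mm, 20 N, more than the 4.5 N spring). Next I'll release it and move clear.

>>> send_rows(targets=[[[-15,0,0],[0,0,0],0],[[-20,0,0],[0,0,0],0],[[-30,0,0],[0,0,0],0],[[-40,0,0],[0,0,0],0],[[-40,0,0],[0,0,0],0],[[0,40,5],[0,0,0],0],[[0,40,5],[0,0,0],0],[[0,40,5],[0,0,0],0],[[0,40,5],[0,0,0],0],[[0,40,5],[0,0,0],0],[[0,0,0],[0,0,0],0],[[0,0,0],[0,0,0],0]])

```text
clock: 13.28
tcp_pos: [543.0, -251.3, 183.7]
eef_rot: [0.705, 0.057, -0.705, 0.056]
contact_force: [0.0, 1.0, -0.9]
width: 0.005
```

```bash
python3 - <<'E'
from h import *
s=ctrl.read_state();print(s["tcp_pos"],s["contact_force"],s["clock"])
Z={'bowl_center':71.5,'jar_center':67,'bottle_center':47.5}
for n in("top","side"):
    p=ctrl.snapshot(n)
    if n=="side":
        cv2.imwrite("pics/s5.png",cv2.resize(p["image"][170:350,210:420,::-1],None,fx=3.3,fy=3.3,interpolation=cv2.INTER_CUBIC))
    for k in('power_press','mode_press','tare_press'):
        for r in ctrl.tip_of(p,k)[:1]: print(n,k,round(r["confidence"],2),np.round(px2w(p,*r["location"]),1))
    # median depth-derived key top heights
    if n=="side":
        for nm,c in(("near rocker",(492.7,108.7)),("far rocker",(526,114)),("mode",(522.6,30.7)),("tare",(535.5,-50.2))):
            R=np.array(p["R"]);t=np.array(p["t"]);hs=[]
            for dx in(-5,0,5):
              for dy in(-5,0,5):
                X=R@np.array([c[0]+dx,c[1]+dy,43])+t; hs.append(px2w(p,p["fx"]*X[0]/X[2]+p["cx"],p["fy"]*X[1]/X[2]+p["cy"])[2])
            print(nm,np.median(hs))
    for k,z in Z.items():
        for r in ctrl.tip_of(p,k)[:1]: print(n,k,np.round(px2w(p,*r["location"],z=z),1))
E
```

```text
[ 542.97262082 -251.27559228  183.71448528] [ 0.0107499   1.02317103 -0.94857293] 13.275
top power_press 0.61 [497.9 107.2  40.1]
top mode_press 0.62 [525.8  34.9  38.5]
top tare_press 0.51 [535.  -54.2  44.9]
top bowl_center [667.4  54.2  71.5]
top jar_center [648.1 250.7  67. ]
top bottle_center [ 695.3 -152.1   47.5]
side power_press 0.65 [487.5 107.   41.4]
side tare_press 0.58 [ 521.5 -281.   321.9]
near rocker 41.0646122028531
far rocker 400.8680720152725
mode 355.49214668216376
tare 315.691050338137
side bowl_center [662.3  58.1  71.5]
side bottle_center [ 685.6 -145.9   47.5]
```

View pics/s5.png

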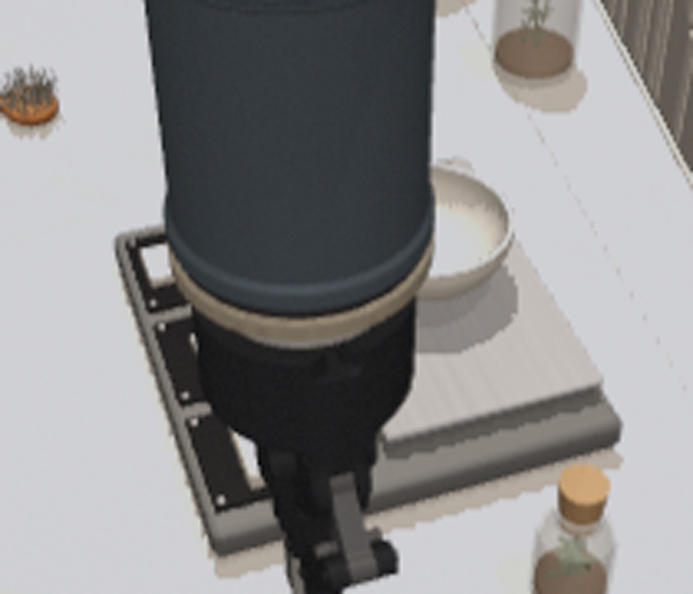

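The side view is blocked by the arm, but the top view has all the keys in sight. I'll take key heights from its depth image.

```bash
python3 - <<'E'
from h import *
p=ctrl.snapshot("top");cv2.imwrite("pics/t6.png",cv2.resize(p["image"][190:330,220:460,::-1],None,fx=3,fy=3,interpolation=cv2.INTER_CUBIC))
R=np.array(p["R"]);t=np.array(p["t"])
for nm,c in(("near rocker",(492.7,108.7)),("far rocker",(526,114)),("mode",(522.6,30.7)),("tare",(535.5,-50.2)),("plate",(535.5-4,-25.2+8))):
    hs=[]
    for dx in(-7,-3,0,3,7):
      for dy in(-7,-3,0,3,7):
        X=R@np.array([c[0]+dx,c[1]+dy,43])+t; hs.append(px2w(p,p["fx"]*X[0]/X[2]+p["cx"],p["fy"]*X[1]/X[2]+p["cy"])[2])
    print(nm,round(np.median(hs),1))
E
```

```text
near rocker 40.4
far rocker 46.4
mode 41.2
tare 45.7
plate 34.6
```

View pics/t6.png

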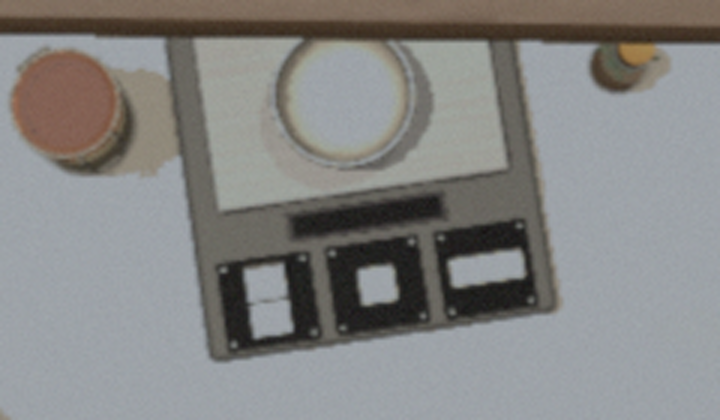

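The rocker is on, the mode key is in and the bar is up. The bowl, jar and bottle stand where they did in the first picture. Handing in.

```bash
python3 -c "
from bench import ctrl
print(ctrl.sign_off())"
```

```text
the job is handed in; nothing more can be done
None
```

I handed the job in after about 13.5 s on the robot's clock, with the scale switched on, the mode key in and tare pressed and released. I pressed them in the required order with shut fingers; the hand-in reported no verdict.

| Key | Press ended at | Force at the end of the press | Height afterwards (top-camera depth) |
|---|---|---|---|
| Rocker, near half | 40.8 mm | 24 N | 40.4 mm (far half raised, 46.4 mm) |
| Square mode key | 40.1 mm | 12.7 N | 41.2 mm (in) |
| Tare bar | 39.9 mm | 20 N | 45.7 mm (sprung back up) |

- **Mode key reading:** the depth readings disagree slightly (38.5 and 41.2 mm from above, 39.4 mm from the side). All of them are near the 40 mm "fully in" height rather than the 46 mm "out" height.
- **Loose things:** the bowl, jar and bottle looked unmoved in the last top picture. Their network positions differ by up to 9 mm from the first ones, which is about how far the two cameras disagreed before I moved anything.
- **Last side view:** the arm blocked the mode key, tare bar and jar, so that view gave no usable check of them. The final checks on those rest on the top camera.
- **Robot at hand-in:** the arm stood clear at about 184 mm height, with only about 1 N of sensor noise.

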